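# Open the emergency drug case and lay its ampoule in the kidney dish

### The job

Open the steel drug case: push its lid up by the front lip and over past its balance point, so that it stays open by itself, without shoving the case about. Then lift the glass ampoule out and lay it gently, not dropped, in the kidney dish. Leave the small syringe in the open case, and the dish and the other things on the worktop where they stand.

Things in the scene. Friction and masses are not known exactly. Their poses are not given: they have to be found in the camera images.
- case: shut stainless instrument case, loose, 0.9 kg, on the left or right of the worktop: tray 95 x 200 mm, 36 mm high, walls 2 mm, flat hinged lid (39 mm high in all). Origin: centre of its underside; x from the front (lip side, facing the robot within 0.2 rad) to the back (hinge), y along its length, z up. Inside: floor at z 2, clear x -44 to 47, y -98 to 98 mm. Hinge line along y at x 52, z 36 mm
- case_lid (a joint): lid angle, rad: 0 shut, 1.57 upright, 1.92 open against its stop, leaning back 20 degrees. The lid weighs 0.12 kg and swings almost freely: let go before upright it falls shut, past about 1.65 it falls open by itself and stays. 0.6 N upward at the lip lifts it. Open, its edge stands 77 mm behind the case's centre and 139 mm above the worktop. Pushing on against the stop tips or shoves the case
- lip (a point): middle of the underside of the lid's front lip, a tab 36 mm wide (case y), 2 mm thick, standing out 6 mm from the lid's front (case x -48 to -54 mm), 25 mm above the worktop when shut, so that a tilted fingertip fits beneath it. The lid's 11 mm high front skirt is above it. It moves with the lid, 103 mm from the hinge line: 140 mm above the worktop when upright
- case_hinge (a point): middle of the case's hinge line, at the back of the rim, 36 mm above the worktop; axes of the case.
- ampoule_mid (a point): centre of the sealed glass ampoule, 78 mm long, 15 mm in diameter, 13 g, lying flat across the case (along case x) in its left or right half, centre 9 mm above the worktop. Its own y axis runs along its length, z up. Grasp it from above across its middle: 30 mm or more is free on either side
- small_syringe_mid (a point): centre of a small single-use syringe, 97 mm long, 16 mm thick, lying along the case's length in the other half of it. It stays there.
- dish: loose stainless kidney dish, 93 x 210 mm, rim 36 mm high, 0.3 kg, on the other side of the worktop from the case. Origin: centre of its underside; x across it, y along its length (within 0.25 rad of the world's y), z up. Floor 2 to 7 mm above the underside; near the origin it is clear from x -30 to 22 mm at the floor, the walls sloping outwards to about x -35 to 40 mm at the rim
- vial_tall_mid (a point): centre of a standing glass vial with crimped cap, 22 mm in diameter, 52 mm high, a bystander in front of the fixed basket (100 mm high, 300 x 400 mm) that stands in the middle of the worktop, between case and dish.
- vial_short_mid (a point): centre of a standing glass vial with crimped cap, 24 mm in diameter, 48 mm high, in front of the basket: a bystander.
- long_syringe_mid (a point): middle of a longer syringe, 164 mm long and 20 mm thick, lying on the worktop in front of the basket: a bystander.

How it is judged (in metres and radians):
On the way, in this order (a step that is already met when the one before it is completed fails the run):
1. the lid has gone over past its balance point to its open stop (beyond 1.75 rad) while the ampoule still lies in the case (value of joint case_lid above 1.75 rad and x of ampoule_mid in the frame of case between -0.06 and 0.06 m and y of ampoule_mid in the frame of case between -0.11 and 0.11 m and z of ampoule_mid in the frame of case below 0.035 m), for 0.2 s.
2. the ampoule is lifted out, more than 60 mm above the worktop, with the lid still open (height (world z) of ampoule_mid above 0.06 m and value of joint case_lid above 1.75 rad), for 0.1 s.
At the end, for the whole second after the job is handed in: Lid standing open by itself (over 1.75 rad); ampoule at rest inside the dish (within 45 mm across and 100 mm along of its centre, centre under 34 mm); dish upright, within 60 mm of its start; case flat, within 50 mm of its start, small syringe still in it (value of joint case_lid above 1.75 rad and velocity of joint case_lid between -0.1 and 0.1 rad/s and x of ampoule_mid in the frame of dish between -0.045 and 0.045 m and y of ampoule_mid in the frame of dish between -0.1 and 0.1 m and z of ampoule_mid in the frame of dish below 0.034 m and linear speed of each of ampoule, dish below 0.02 m/s and angle between dish's own z axis and vertical below 0.12 rad and distance of dish from where it was at the start of the episode below 0.06 m and x of small_syringe_mid in the frame of case between -0.05 and 0.05 m and y of small_syringe_mid in the frame of case between -0.1 and 0.1 m and z of small_syringe_mid in the frame of case below 0.03 m and distance of case from where it was at the start of the episode below 0.05 m and angle between case's own z axis and vertical below 0.06 rad); the robot touches nothing.
It fails at once if the case is shoved more than 50 mm or tipped by more than 0.3 rad (distance of case from where it was at the start of the episode above 0.05 m or angle between case's own z axis and vertical above 0.3 rad).
It fails at once if the ampoule is dropped from more than about 50 mm (falls faster than 1 m/s, not in the fingers) (linear speed of ampoule above 1 m/s and contact force between the fingers and ampoule below 0.02 N).
It fails at once if a bystander on the worktop is moved by more than 25 mm or knocked over (distance of any of vial_tall_mid, vial_short_mid, long_syringe_mid from where it was at the start of the episode above 0.025 m).
It also fails if it takes over 67 s, if anything falls off the work surface, if the arm or the gripper's body presses on something with over 40 N, if the wrist force passes 120 N, or if a joint passes its speed limit or range.

### The arm

A 7-joint arm with a two-finger parallel gripper is mounted at the origin on a cart in front of the work surface, level with it; the furniture and walls round the work are solid. World frame = base frame: x ahead of the robot, y to its left, z up, the work surface at z = 0. Lengths are in mm, angles in rad, forces in N, time in s.
With the tool pointing down it reaches from about 400 to 850 mm from the base axis. Payload 10.4 kg.
Tool frame: the origin (TCP) lies midway between the tips of the shut fingers; the grasp point (between the pads) lies 19 mm behind it; y points along the fingers, z is the direction in which the jaws open and shut, and the axes are right-handed (so a half turn about y gives the same grasp; the last joint's range is limited). The gripper opens to 85 mm and grips with 20 to 120 N. Pads are 22 mm wide; open, the fingers measure 114 mm over their backs; the gripper's body (76 mm by 85 mm) begins 54 mm behind the grasp point. The pads swing forward as they close: fully open they stand 13 mm farther back than shut.
Start: joints at [1.139, 0.332, -0.065, 1.46, 0.022, 1.35, -0.088], TCP at [248.466, -573.512, 231.338] pointing down, gripper open.
Joint ranges: [-2.6, 2.6], [-0.5, 2.12], [-1.47, 1.34], [0.16, 2.42], [-1.27, 4.41], [0.06, 2.06], [-2.6, 2.6]. Speed limits (rad/s): [2.22, 2.22, 2.79, 2.79, 3.14, 3.14, 3.14].

### API

Orientations are given as a unit quaternion [w, x, y, z].
In Python, from cell import get_obs, get_image, calibration, robot gives the robot as it stands.
- The arm moves only by the tool arm_command, never from a script. Its argument "increments" is a list of rows, each a list of 6 numbers: the shift along the tool's x, y, z in mm, then the turn, a rotation vector about the tool's x, y, z in rad. A call has 1 to 20 rows; each row is the pose to reach, as a shift and turn from the pose commanded when the call began, along the tool's axes at that moment; what a row does not reach only later rows make up. A row lasts 1/8 s, in which the tool goes at most 62.5 mm and 10.7 degrees, less where a joint would pass 70% of its speed; a pose out of reach is approached as far as the arm can. A call with a gripper value outside its range is refused whole. "gripper" is the finger opening in mm, from 0 to 85.4, set as the call begins (left out, the last holds). The fingers move at their own pace and stop on an object; "newtons" is the grip in N (left out, the last holds). Time passes only in rows, so rows that repeat a pose let the fingers close. It gives the time, the measured TCP pose, the force and the opening at its end, in the units of the state.
- get_obs(): the state, without advancing time (a new reading comes with each control period).
- get_image(name): name is "scene" or "top" or "wrist"; returns the picture (400x640x3 uint8, red, green, blue); there is no depth.
- calibration(name): a dict with "mtx" (3x3 intrinsics, pixels), "k1" (the pictures are not rectified: a ray, as slopes to the right and down, at radius r is drawn at 1 + k1 r^2 times it, then the intrinsics apply), "R" (3x3) and "t" (3): a world point X has camera coordinates R X + t; the wrist camera has in their place "hand_eye" (4x4, takes a point from camera to tool coordinates, whose origin is the TCP and whose axes are the tool frame's). Camera axes: x right, y down, z forward; pixel columns grow to the right and rows downward; lengths in mm; the calibration is good to about 2 mm. A picture is of the moment at which its call begins: read the wrist's pose just before it. calibration takes no time and is no camera call.
- robot.job_done(): hands the job in, once; it reports no verdict.
The state is a dict: "t": time; "joint_positions": joint angles; "qvel": joint speeds; "effort": joint torques, N m; "tcp_pos": TCP position; "ee_rot": TCP orientation; "wrist_force": force on the tool from outside, world axes, zero at the start; "moment": the same for the moment, N m; "width": finger opening in mm.
Only numpy, scipy, OpenCV 4.12 (cv2) and the standard library are available. Lean on these libraries where they do the work, as an engineer would, in place of code of your own. Each camera call takes 0.05 s, during which the arm holds its last target. There are 200 camera calls.

## Working session

There is one attempt and no reset: what is moved stays moved. The work goes in short steps, Python scripts to look and compute and a tool call to move; the robot and the scene stay as the last step left them, time stands still between calls to the robot, and variables do not carry over. Pictures are saved under pics/ and viewed, about 8 in all and at most 12, crops included, and the job is handed in when it is done.

Besides the shell and the picture viewer there is one more tool, called after "Request:" as a command line: name --pt "numbers of a row" for each row, then --argument value for the rest. arm_command: Moves the arm, as the interface text tells. Its arguments: {"type":"object","properties":{"increments":{"type":"array","items":{"type":"array","items":{"type":"number"}}},"gripper":{"type":"number"},"newtons":{"type":"number"}},"required":["increments"]}

```bash
mkdir -p pics; ls
python3 - <<'E'
from cell import get_obs, get_image, calibration, robot
import cv2,numpy as np
np.set_printoptions(precision=3,suppress=True)
print(get_obs())
for n in("scene","top","wrist"):
    print(n,calibration(n))
for n in("scene","top"):
    im=get_image(n); cv2.imwrite(f"pics/{n}0.png",im[:,:,::-1])
E
```

```text
pics
{'t': 0.0, 'joint_positions': array([ 1.139,  0.333, -0.065,  1.461,  0.022,  1.35 , -0.088]), 'qvel': array([ 0.001,  0.001,  0.001,  0.   , -0.001,  0.   ,  0.   ]), 'effort': array([ -0.001, -62.545,   0.049, -39.161,   0.016,   0.01 ,   0.   ]), 'tcp_pos': array([ 248.272, -573.165,  230.556]), 'ee_rot': array([ 0.143, -0.144,  0.693, -0.692]), 'wrist_force': array([0.284, 0.116, 1.057]), 'moment': array([ 0.006, -0.013, -0.031]), 'width': 85.35478382412217}
scene {'mtx': array([[449.652,   0.   , 319.571],
       [  0.   , 449.652, 208.446],
       [  0.   ,   0.   ,   1.   ]]), 'k1': -0.04502329799315222, 'R': array([[ 0.902, -0.431,  0.006],
       [-0.334, -0.707, -0.623],
       [ 0.273,  0.56 , -0.782]]), 't': array([-443.525,  195.949, 1650.064])}
top {'mtx': array([[478.621,   0.   , 313.644],
       [  0.   , 478.621, 200.776],
       [  0.   ,   0.   ,   1.   ]]), 'k1': -0.050821464230215274, 'R': array([[ 0.014, -1.   , -0.009],
       [-0.996, -0.013, -0.083],
       [ 0.083,  0.01 , -0.996]]), 't': array([ -20.538,  482.32 , 1387.001])}
wrist {'mtx': array([[297.57 ,   0.   , 323.717],
       [  0.   , 297.57 , 196.626],
       [  0.   ,   0.   ,   1.   ]]), 'k1': -0.012225245941906316, 'hand_eye': array([[   0.001,    0.947,    0.322,  -83.735],
       [  -0.001,   -0.322,    0.947, -142.702],
       [   1.   ,   -0.001,    0.001,   -0.572],
       [   0.   ,    0.   ,    0.   ,    1.   ]])}
```

View pics/top0.png

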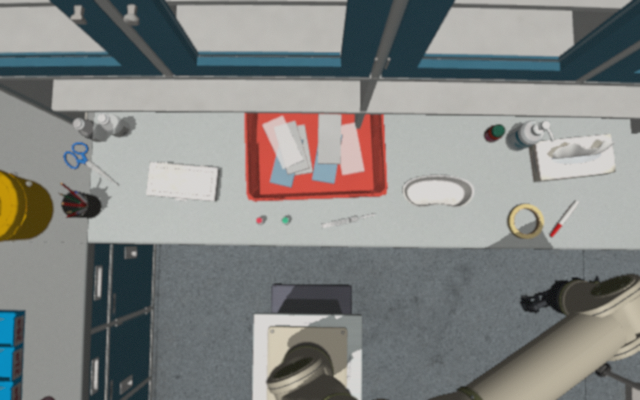

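View pics/scene0.png

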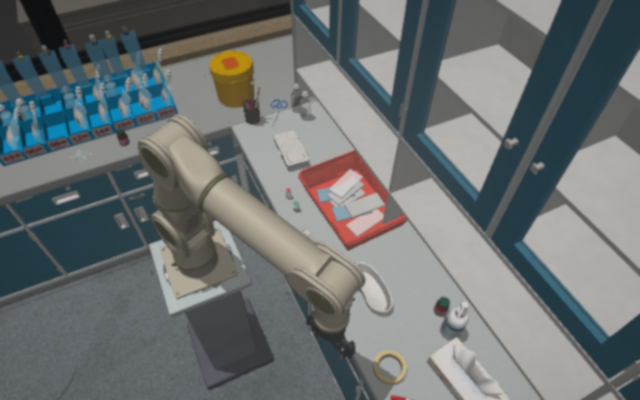

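The top view shows the case on the left, with corners at about (148,162), (219,167), (216,201) and (146,195). The dish is on the right at (438,191), and the vials are at (262,219) and (287,219), with the long syringe at (348,219). The scene view agrees, though the arm partly hides the dish.

```bash
cat > h.py <<'E'
from cell import get_obs, get_image, calibration, robot
import cv2, numpy as np
from scipy.spatial.transform import Rotation as Ro
np.set_printoptions(precision=3,suppress=True)
def tool():
    o=get_obs(); q=o["ee_rot"]; return Ro.from_quat(np.r_[q[1:],q[0]]).as_matrix(), o["tcp_pos"], o
def cam(n):
    c=calibration(n)
    if n=="wrist":
        R,p,_=tool(); H=c["hand_eye"]; A=R@H[:3,:3]; o=R@H[:3,3]+p
    else: A=c["R"].T; o=-A@c["t"]
    return c,A,o
def ray(n,uv,C=None):
    c,A,o=C or cam(n); K=c["mtx"]
    d=np.array([(uv[0]-K[0,2])/K[0,0],(uv[1]-K[1,2])/K[1,1]]); s=d.copy()
    for _ in range(8): s=d/(1+c["k1"]*(s@s))
    return o,A@np.r_[s,1]
def onz(n,uv,z,C=None):
    o,d=ray(n,uv,C); return o+d*(z-o[2])/d[2]
def pix(n,X,C=None):
    c,A,o=C or cam(n); v=A.T@(np.asarray(X,float)-o); s=v[:2]/v[2]; s=s*(1+c["k1"]*(s@s))
    return c["mtx"][:2,:2]@s+c["mtx"][:2,2]
def delta(P,Rg):  # shift and turn (tool axes) from here to pose P,Rg
    R,p,_=tool(); return R.T@(np.asarray(P)-p), Ro.from_matrix(R.T@Rg).as_rotvec()
E
python3 - <<'E'
from h import *
im=cv2.imread("pics/top0.png"); g=cv2.cvtColor(im,cv2.COLOR_BGR2GRAY)
m=(g>222).astype(np.uint8)
for n,(a,b,c,d),z in(("case",(135,155,230,210),39),("dish",(395,165,485,215),36)):
    s=np.zeros_like(m); 
    for th in (205,215,225):
        s[:]=0; s[b:d,a:c]=(g[b:d,a:c]>th)
        cs=max(cv2.findContours(s,0,1)[0],key=cv2.contourArea)
        w=np.array([onz("top",q[0],z)[:2] for q in cs]).astype(np.float32)
        print(n,th,cv2.minAreaRect(w))
for q in((148,162),(219,167),(216,201),(146,195),(438,191)): print(q,onz("top",q,38))
for q in((262,219),(287,219)): print(q,onz("top",q,50))
for q in((322,224),(375,213)): print(q,onz("top",q,10))
R,p,o=tool(); print(R)
E
```

```text
case 205 ((533.8612670898438, 374.83203125), (197.0403594970703, 93.57814025878906), 85.61473846435547)Traceback (most recent call last):
  File "<stdin>", line 8, in <module>
ValueError: max() iterable argument is empty
```

Run:
```python
from h import *
im=cv2.imread("pics/top0.png"); g=cv2.cvtColor(im,cv2.COLOR_BGR2GRAY)
hv=cv2.cvtColor(im,cv2.COLOR_BGR2HSV)
print(g[180,180],g[220,120],g[191,438],hv[180,180],hv[220,120],hv[191,438])
for n,(a,b,c,d),z in(("case",(135,155,230,210),39),("dish",(395,165,485,215),36)):
    for th in (196,200,205):
        s=np.zeros_like(g); s[b:d,a:c]=(g[b:d,a:c]>th)
        cl=cv2.findContours(s,0,1)[0]
        if not cl: continue
        cs=max(cl,key=cv2.contourArea)
        w=np.array([onz("top",q[0],z)[:2] for q in cs]).astype(np.float32)
        print(n,th,cv2.minAreaRect(w),cv2.boundingRect(cs))
for q in((148,162),(219,167),(216,201),(146,195),(438,191)): print(q,onz("top",q,38))
for q in((262,219),(287,219)): print(q,onz("top",q,50))
for q in((322,224),(375,213)): print(q,onz("top",q,10))
R,p,o=tool(); print(R)
cv2.imwrite("pics/topz.png",np.hstack([cv2.resize(im[145:235,135:305],None,fx=4,fy=4,interpolation=2)]))
```

```text
213 187 214 [ 20   7 215] [ 60   5 189] [ 15   5 216]
case 196 ((529.990234375, 375.48870849609375), (201.99237060546875, 104.96397399902344), 84.73393249511719) (146, 162, 71, 39)
case 200 ((531.2169189453125, 375.48516845703125), (200.88845825195312, 102.24895477294922), 84.58175659179688) (146, 163, 71, 37)
case 205 ((533.8612670898438, 374.83203125), (197.0403594970703, 93.57814025878906), 85.61473846435547) (147, 163, 69, 37)
dish 196 ((511.4708251953125, -367.757568359375), (64.44125366210938, 158.36639404296875), 0.728844940662384) (408, 181, 55, 23)
dish 200 ((512.1697998046875, -367.685302734375), (158.09078979492188, 63.357093811035156), 89.09410858154297) (408, 181, 55, 23)
dish 205 ((512.1068725585938, -367.6950988769531), (158.03909301757812, 63.1391487121582), 89.13960266113281) (408, 181, 55, 23)
(148, 162) [589.582 475.884  38.   ]
(219, 167) [576.831 264.382  38.   ]
(216, 201) [476.751 270.096  38.   ]
(146, 195) [491.75 477.51  38.  ]
(438, 191) [ 514.226 -375.859   38.   ]
(262, 219) [425.624 133.14   50.   ]
(287, 219) [426.592  61.264  50.   ]
(322, 224) [414.985 -39.647  10.   ]
(375, 213) [ 449.475 -195.777   10.   ]
[[-0.918 -0.001  0.398]
 [-0.398  0.001 -0.918]
 [ 0.    -1.    -0.001]]
```

View pics/topz.png

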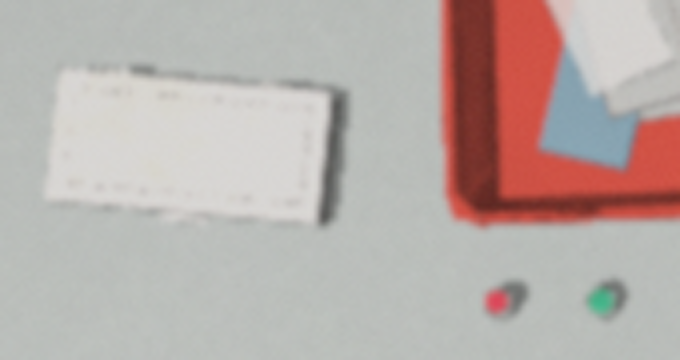

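Refined: the case is centred near (532,375), yaw about -0.08, its lip facing the robot; the zoom shows the lip at about (180,217), which is top pixel (180,199). Next I'll work out a move to bring the wrist camera above it.

```bash
cat >> h.py <<'E'
def Rc(yaw,tau=0):  # tool: camera side towards +x/up, jaws along case y, tips tilted forward by tau
    y=np.array([np.sin(tau),0,-np.cos(tau)]); z=np.array([0,-1.,0]); x=np.cross(y,z)
    return Ro.from_euler("z",yaw).as_matrix()@np.c_[x,y,z]
E
python3 - <<'E'
from h import *
for P in((470,-400,260),(480,0,260),(430,370,200)): print(*delta(P,Rc(-.08)))
E
```

```text
[-272.265  -29.348  -70.799] [0.001 0.489 0.   ]
[-440.459  -28.872 -433.856] [0.001 0.489 0.   ]
[-541.677   31.604 -793.157] [0.001 0.489 0.   ]
```

Request:
arm_command --pt "-270 -30 -70 0 0.2 0" --pt "-270 -30 -70 0 0.2 0" --pt "-270 -30 -70 0 0.3 0" --pt "-270 -30 -70 0 0.3 0" --pt "-270 -30 -70 0 0.4 0" --pt "-440 -30 -434 0 0.49 0" --pt "-440 -30 -434 0 0.49 0" --pt "-440 -30 -434 0 0.49 0" --pt "-440 -30 -434 0 0.49 0" --pt "-440 -30 -434 0 0.49 0" --pt "-440 -30 -434 0 0.49 0" --pt "-540 30 -793 0 0.49 0" --pt "-540 30 -793 0 0.49 0" --pt "-540 30 -793 0 0.49 0" --pt "-540 30 -793 0 0.49 0" --pt "-540 30 -793 0 0.49 0" --pt "-540 30 -793 0 0.49 0" --pt "-540 30 -793 0 0.49 0" --pt "-540 30 -793 0 0.49 0" --gripper 0

```text
t: 2.48
tcp_pos: [427.0, 370.9, 200.4]
ee_rot: [-0.028, 0.026, 0.707, -0.707]
wrist_force: [0.3, -0.3, -1.0]
width: -0.2
```

Run:
```python
from h import *
R,p,o=tool(); print(p,o["joint_positions"],o["t"],o["width"]); print(R); print(*delta((430,370,200),Rc(-.08)))
im=get_image("wrist"); cv2.imwrite("pics/w1.png",im[:,:,::-1]); np.savez("w1.npz",R=R,p=p)
```

```text
[426.986 370.917 200.397] [-0.181  0.305 -0.733  1.633  0.209  1.287 -2.598] 2.475 -0.1553060278582748
[[-0.997 -0.002 -0.077]
 [ 0.077  0.    -0.997]
 [ 0.002 -1.     0.   ]]
[-3.076  0.391  0.683] [-0.     0.003  0.002]
```

View pics/w1.png

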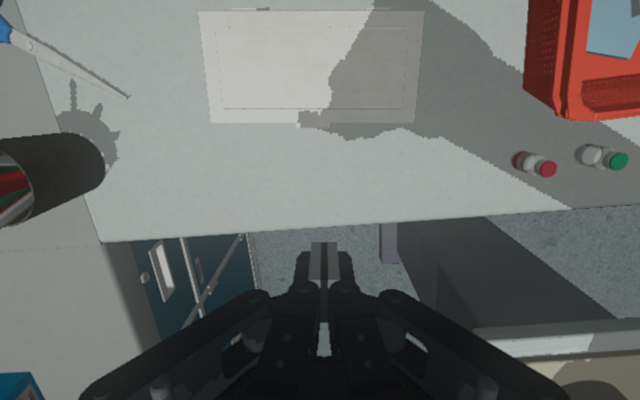

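The wrist view shows the shut lid with corners at about (199,11), (424,12), (414,122) and (211,123). Joint 7 is at its limit, so I'll use the half-turned wrist instead.

Run:
```python
from h import *
C=cam("wrist"); im=cv2.imread("pics/w1.png")
P=[onz("wrist",q,39,C)[:2] for q in((199,11),(424,12),(414,122),(211,123))]
P=np.array(P); print(P, P.mean(0)); e=(P[0]+P[3]-P[1]-P[2])/2; print("len",np.linalg.norm(e),"yaw",np.arctan2(-e[0],e[1]))
f=(P[0]+P[1]-P[2]-P[3])/2; print("wid",np.linalg.norm(f),np.arctan2(f[1],f[0]))
cv2.imwrite("pics/w1z.png",cv2.resize(im[90:145,190:430],None,fx=3.3,fy=3.3,interpolation=2))
```

```text
[[592.125 468.675]
 [575.18  267.746]
 [479.201 275.316]
 [494.493 477.308]] [535.25  372.261]
len 202.10383631343254 yaw -0.07983879279711728
wid 97.14385665572212 -0.08349756789229586
```

View pics/w1z.png

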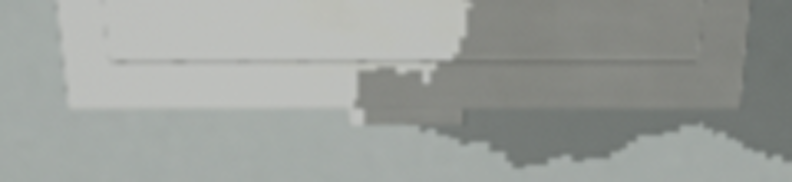

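Request:
arm_command --pt "20 -30 0 0 -0.18 0" --pt "20 -30 0 0 -0.36 0" --pt "20 -30 0 0 -0.54 0" --pt "20 -30 0 0 -0.72 0" --pt "20 -30 0 0 -0.9 0" --pt "20 -30 0 0 -1.08 0" --pt "20 -30 0 0 -1.26 0" --pt "20 -30 0 0 -1.44 0" --pt "20 -30 0 0 -1.62 0" --pt "20 -30 0 0 -1.8 0" --pt "20 -30 0 0 -1.98 0" --pt "20 -30 0 0 -2.16 0" --pt "20 -30 0 0 -2.34 0" --pt "20 -30 0 0 -2.52 0" --pt "20 -30 0 0 -2.7 0" --pt "20 -30 0 0 -2.88 0" --pt "20 -30 0 0 -3.06 0" --pt "20 -30 0 0 -3.14 0" --pt "20 -30 0 0 -3.14 0"

```text
t: 4.9
tcp_pos: [409.7, 368.9, 231.1]
ee_rot: [-0.706, 0.707, -0.03, 0.03]
wrist_force: [0.2, -0.2, -0.1]
width: 0.1
```

The zoom shows the lip at zoom (353–463, 125), which is pixel (314,128) and centred on the lid. Now a tilted pose in front of it.

```bash
cat >> h.py <<'E'
CO=np.array([534.7,372.5,0]); CY=-.08; CR=Ro.from_euler("z",CY).as_matrix()
def case(x,y,z): return CO+CR@np.array([x,y,z])
def Rf(tau=0,yaw=CY):  # half-turned: tool x along case x
    y=np.array([np.sin(tau),0,-np.cos(tau)]); z=np.array([0,1.,0]); x=np.cross(y,z)
    return Ro.from_euler("z",yaw).as_matrix()@np.c_[x,y,z]
E
python3 - <<'E'
from h import *
d=np.load("w1.npz"); c=calibration("wrist");H=c["hand_eye"]
C=(c,d["R"]@H[:3,:3],d["R"]@H[:3,3]+d["p"])
q=onz("wrist",(313.6,127.8),26,C); print("lip edge in case",CR.T@(q-CO))
R,p,o=tool(); print(o["joint_positions"])
for P in(case(-95,0,80),case(-95,0,11)): print(P,*delta(P,Rf(.7)))
E
```

```text
lip edge in case [-57.162  -0.085  26.   ]
[ 0.186  0.439 -1.268  1.613  0.424  1.407  0.358]
[440.004 380.092  80.   ] [ 29.146 151.14   13.94 ] [ 0.003 -0.005 -0.7  ]
[440.004 380.092  11.   ] [ 29.111 220.14   14.015] [ 0.003 -0.005 -0.7  ]
```

Request:
arm_command --pt "0 30 5 0 0 -0.1" --pt "10 60 10 0 0 -0.25" --pt "20 90 14 0 0 -0.4" --pt "29 120 14 0 0 -0.55" --pt "29 150 14 0 0 -0.7" --pt "29 150 14 0 0 -0.7" --pt "29 150 14 0 0 -0.7"

```text
t: 5.78
tcp_pos: [439.7, 381.7, 82.3]
ee_rot: [-0.654, 0.674, 0.214, 0.27]
wrist_force: [0.6, -0.5, -0.0]
width: -0.3
```

Run:
```python
from h import *
R,p,o=tool(); print(p,o["joint_positions"],o["wrist_force"]); print(R)
for P in(case(-95,0,30),case(-95,0,11)): print(P,*delta(P,Rf(.7)))
```

```text
[439.73  381.687  82.301] [-0.314  0.412 -0.947  2.073  1.263  1.069 -0.515] [ 0.567 -0.5   -0.029]
[[ 0.763  0.641  0.085]
 [-0.065 -0.055  0.996]
 [ 0.643 -0.766 -0.   ]]
[440.004 380.092  30.   ] [-33.313  40.322  -1.547] [ 0.003 -0.003 -0.002]
[440.004 380.092  11.   ] [-45.528  54.875  -1.54 ] [ 0.003 -0.003 -0.002]
```

Request:
arm_command --pt "-17 20 -1 0 0 0" --pt "-33 40 -1.5 0 0 0" --pt "-40 48 -1.5 0 0 0" --pt "-45.5 55 -1.5 0 0 0" --pt "-45.5 55 -1.5 0 0 0"

```text
t: 6.4
tcp_pos: [439.9, 380.3, 10.2]
ee_rot: [-0.654, 0.674, 0.214, 0.27]
wrist_force: [-0.6, -0.6, 0.2]
width: 0.1
```

Run:
```python
from h import *
R,p,o=tool(); print(p,CR.T@(p-CO),o["joint_positions"],o["wrist_force"])
im=get_image("wrist"); cv2.imwrite("pics/w2.png",im[:,:,::-1])
for P in(case(-70,0,10),case(-60,0,10),case(-56,0,10)): print(P,*delta(P,Rf(.7)))
```

```text
[439.917 380.258  10.209] [-95.1     0.159  10.209] [-0.395  0.561 -0.86   2.1    1.437  1.069 -0.688] [-0.62  -0.634  0.164]
[464.924 378.094  10.   ] [18.953 16.648 -0.353] [ 0.002 -0.003  0.   ]
[474.892 377.295  10.   ] [26.6   23.091 -0.319] [ 0.002 -0.003  0.   ]
[478.879 376.975  10.   ] [29.659 25.668 -0.305] [ 0.002 -0.003  0.   ]
```

View pics/w2.png

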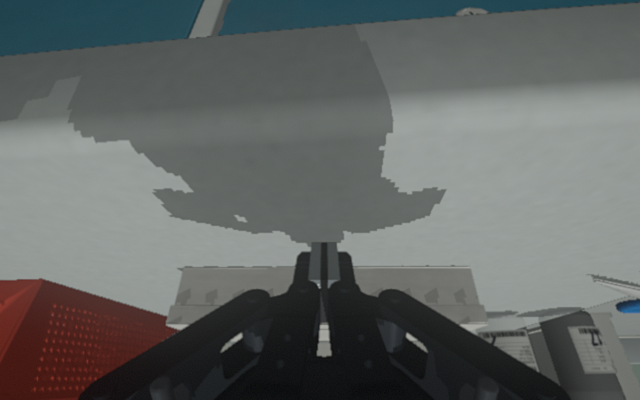

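The fingers stand centred in front of the case (tips at (323,243), case front at rows 265–325). Advancing under the lip.

Request:
arm_command --pt "10 8.5 0 0 0 0" --pt "19 16.7 0 0 0 0" --pt "22 19.5 0 0 0 0" --pt "24.5 22 0 0 0 0" --pt "27 24 0 0 0 0" --pt "27 24 0 0 0 0"

```text
t: 7.2
tcp_pos: [475.4, 377.4, 8.9]
ee_rot: [-0.654, 0.674, 0.215, 0.27]
wrist_force: [-0.1, -0.2, -0.6]
width: -0.2
```

Run:
```python
from h import *
R,p,o=tool(); print(p,CR.T@(p-CO),o["joint_positions"],o["wrist_force"])
im=get_image("scene"); cv2.imwrite("pics/s1.png",cv2.resize(im[110:200,240:340,::-1],None,fx=6,fy=6,interpolation=2))
# path of TCP in case frame: corner follows lip point with inward offset
def lip(th,s): # s mm inward from middle of lip underside towards hinge
    a=-103+s; return np.array([52+a*np.cos(th)-11*np.sin(th),36-a*np.sin(th)-11*np.cos(th)])
for th in(.05,.15,.3,.5,.7,.9,1.1,1.3,1.5,1.6,1.68):
    c=lip(th,0); print(th,c,c-11*np.array([np.cos(.7),np.sin(.7)]))
```

```text
[475.418 377.425   8.931] [-59.486   0.172   8.931] [-0.359  0.578 -0.829  2.063  1.465  1.033 -0.637] [-0.128 -0.226 -0.643]
0.05 [-51.421  30.162] [-59.834  23.075]
0.15 [-51.487  40.516] [-59.901  33.429]
0.3 [-49.65  55.93] [-58.064  48.843]
0.5 [-43.665  75.727] [-52.078  68.641]
0.7 [-33.865  93.941] [-42.278  86.855]
0.9 [-20.642 109.845] [-29.056 102.759]
1.1 [ -4.524 122.805] [-12.937 115.718]
1.3 [ 13.848 132.304] [  5.435 125.218]
1.5 [ 33.742 137.964] [ 25.328 130.877]
1.6 [ 44.012 139.277] [ 35.599 132.191]
1.68 [ 52.291 139.585] [ 43.878 132.499]
```

Run:
```python
from h import *
t=.7;X0=np.array([-59.5,8.9])
for P in((-59.5,14),(-59.5,20),(-59.5,26),(-59,34),(-57,44)):
    d=np.array(P)-X0; print(P,d[0]*np.cos(t)+d[1]*np.sin(t), d[0]*np.sin(t)-d[1]*np.cos(t))
```

```text
(-59.5, 14) 3.285510204912224 -3.900695155150891
(-59.5, 20) 7.15081632833837 -8.489748278857823
(-59.5, 26) 11.016122451764517 -13.078801402564755
(-59, 34) 16.552285043308288 -18.875430057221816
(-57, 44) 24.52414629025418 -25.23541655559132
```

Request:
arm_command --pt "3.3 -3.9 0 0 0 0" --pt "7.2 -8.5 0 0 0 0" --pt "11 -13 0 0 0 0" --pt "14 -16 0 0 0 0" --pt "16.5 -19 0 0 0 0" --pt "20.5 -22 0 0 0 0" --pt "24.5 -25 0 0 0 0" --pt "24.5 -25 0 0 0 0"

```text
t: 8.25
tcp_pos: [478.5, 377.5, 44.7]
ee_rot: [-0.654, 0.673, 0.215, 0.27]
wrist_force: [-1.5, 0.8, 0.1]
width: 0.2
```

Run:
```python
from h import *
R,p,o=tool(); print(p,CR.T@(p-CO),o["joint_positions"],o["wrist_force"])
im=get_image("scene"); wr=get_image("wrist")
a=cv2.resize(im[110:190,250:340,::-1],(450,400),interpolation=2)
cv2.imwrite("pics/s2.png",np.hstack([a,cv2.resize(wr[180:400,160:500,::-1],(350,400))]))
```

```text
[478.549 377.504  44.663] [-56.371   0.501  44.663] [-0.32   0.508 -0.867  2.052  1.385  1.03  -0.553] [-1.455  0.82   0.107]
```

View pics/s2.png

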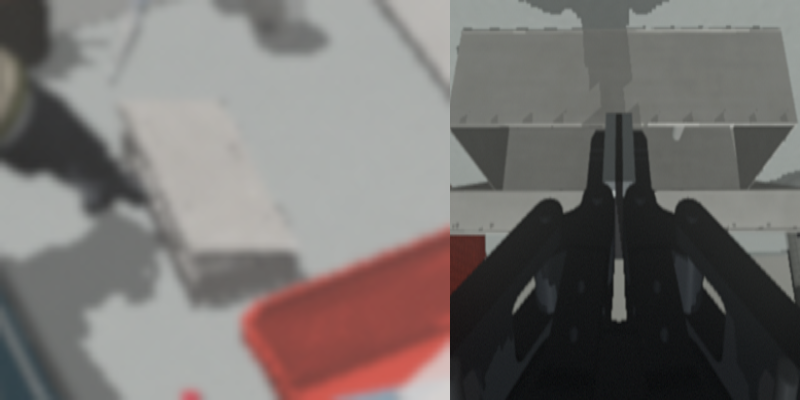

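The lid has started to lift, and the wrist crop shows the dark gap below it. Next I'll follow the arc.

Run:
```python
from h import *
t=.7; R,p,o=tool(); q=CR.T@(p-CO); print(q)
def lip(th,s):
    a=-103+s; return np.array([52+a*np.cos(th)-11*np.sin(th),36-a*np.sin(th)-11*np.cos(th)])
for th,s in((.32,1),(.44,3),(.56,5),(.68,7),(.8,8),(.92,8),(1.04,8),(1.16,8),(1.28,8),(1.38,8),(1.46,8),(1.54,8),(1.6,8),(1.66,8),(1.72,8),(1.78,8)):
    c=lip(th,s)-11*np.array([np.cos(t),np.sin(t)]); P=case(c[0],0.3,c[1]); print(th,c,delta(P,Rf(.7))[0].round(1))
```

```text
[-56.462   0.288  44.172]
0.32 [-56.696  50.558] [ 3.9 -5.   0. ]
0.44 [-51.574  61.555] [ 14.9 -10.1   0. ]
0.56 [-45.287  71.65 ] [ 26.3 -13.8   0.1]
0.68 [-37.977  80.724] [ 37.7 -16.    0.1]
0.8 [-30.491  89.399] [ 49.  -17.8   0.1]
0.92 [-22.718  97.832] [ 60.4 -19.3   0.1]
1.04 [-13.991 105.274] [ 71.9 -19.3   0.2]
1.16 [ -4.435 111.617] [ 83.3 -18.    0.2]
1.28 [  5.811 116.771] [ 94.4 -15.3   0.2]
1.38 [ 14.77  120.104] [103.4 -12.1   0.3]
1.46 [ 22.15  122.115] [110.3  -8.9   0.3]
1.54 [ 29.667 123.53 ] [117.   -5.1   0.3]
1.6 [ 35.365 124.194] [121.8  -2.    0.3]
1.66 [ 41.094 124.516] [126.4   1.5   0.3]
1.72 [ 46.831 124.493] [130.7   5.2   0.4]
1.78 [ 52.556 124.127] [134.9   9.2   0.4]
```

Request:
arm_command --pt "4 -5 0 0 0 0" --pt "9.5 -8 0 0 0 0" --pt "15 -10 0 0 0 0" --pt "20.5 -12 0 0 0 0" --pt "26 -14 0 0 0 0" --pt "32 -15 0 0 0 0" --pt "38 -16 0 0 0 0" --pt "49 -18 0 0 0 0" --pt "60 -19 0 0 0 0" --pt "72 -19 0 0 0 0" --pt "83 -18 0 0 0 0" --pt "94 -15 0 0 0 0" --pt "94 -15 0 0 0 0"

```text
t: 9.98
tcp_pos: [541.1, 371.6, 116.3]
ee_rot: [-0.653, 0.674, 0.214, 0.27]
wrist_force: [-0.2, 0.5, -0.7]
width: 0.1
```

Run:
```python
from h import *
R,p,o=tool(); print(p,CR.T@(p-CO),o["joint_positions"],o["wrist_force"])
im=get_image("scene"); wr=get_image("wrist")
a=cv2.resize(im[100:190,240:340,::-1],(450,400),interpolation=2)
cv2.imwrite("pics/s3.png",np.hstack([a,cv2.resize(wr[100:400,160:500,::-1],(350,400))]))
for c in((14.8,120),(22,122),(29.7,123.5),(35,124),(41,124.5),(47,124.5),(52.5,124)): print(c,delta(case(c[0],.3,c[1]),Rf(.7))[0])
```

```text
[541.068 371.613 116.253] [  6.419  -0.376 116.253] [-0.199  0.43  -0.892  1.939  1.258  0.996 -0.293] [-0.198  0.48  -0.729]
(14.8, 120) [10.145  2.827  0.459]
(22, 122) [16.941  5.934  0.48 ]
(29.7, 123.5) [23.798  9.745  0.503]
(35, 124) [28.174 12.776  0.518]
(41, 124.5) [33.086 16.258  0.536]
(47, 124.5) [37.676 20.122  0.554]
(52.5, 124) [41.562 24.046  0.57 ]
```

View pics/s3.png

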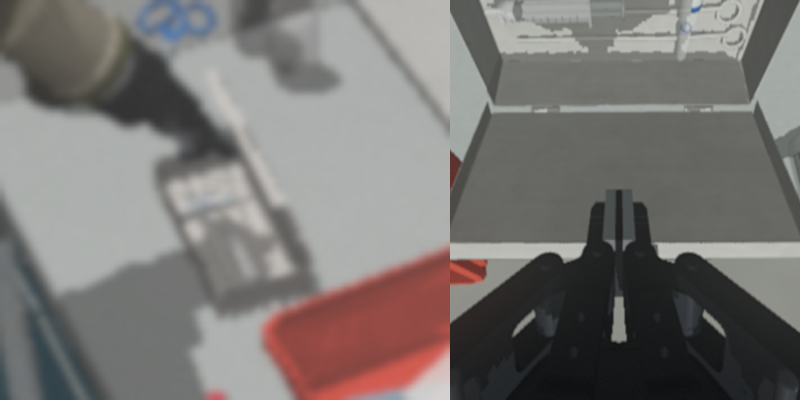

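The lid stands nearly upright against the tips, and the contents can be seen. I'll push it over slowly.

Request:
arm_command --pt "5 1.5 0.4 0 0 0" --pt "10 3 0.5 0 0 0" --pt "17 6 0.5 0 0 0" --pt "24 10 0.5 0 0 0" --pt "28 13 0.5 0 0 0" --pt "33 16 0.5 0 0 0" --pt "37.5 20 0.5 0 0 0" --pt "41.5 24 0.5 0 0 0" --pt "41.5 24 0.5 0 0 0" --pt "41.5 24 0.5 0 0 0"

```text
t: 11.32
tcp_pos: [586.9, 368.8, 124.2]
ee_rot: [-0.654, 0.674, 0.215, 0.27]
wrist_force: [0.4, 0.3, 0.2]
width: 0.3
```

Run:
```python
from h import *
R,p,o=tool(); print(p,CR.T@(p-CO),o["joint_positions"],o["wrist_force"])
im=get_image("scene"); wr=get_image("wrist")
a=cv2.resize(im[100:190,240:340,::-1],(450,400),interpolation=2)
cv2.imwrite("pics/s4.png",np.hstack([a,cv2.resize(wr[100:400,160:500,::-1],(350,400))]))
for c in((35,120),(-20,120),(-20,220),(-90,220)): print(c,*delta(case(c[0],.3,c[1]),Rf(.7)))
```

```text
[586.895 368.792 124.17 ] [ 52.324   0.475 124.17 ] [-0.169  0.469 -0.865  1.864  1.265  0.977 -0.209] [0.384 0.312 0.164]
(35, 120) [-15.946  -7.884  -0.263] [ 0.002 -0.002 -0.   ]
(-20, 120) [-58.013 -43.315  -0.397] [ 0.002 -0.002 -0.   ]
(-20, 220) [   6.406 -119.801   -0.4  ] [ 0.002 -0.002 -0.   ]
(-90, 220) [ -47.134 -164.894   -0.571] [ 0.002 -0.002 -0.   ]
```

View pics/s4.png

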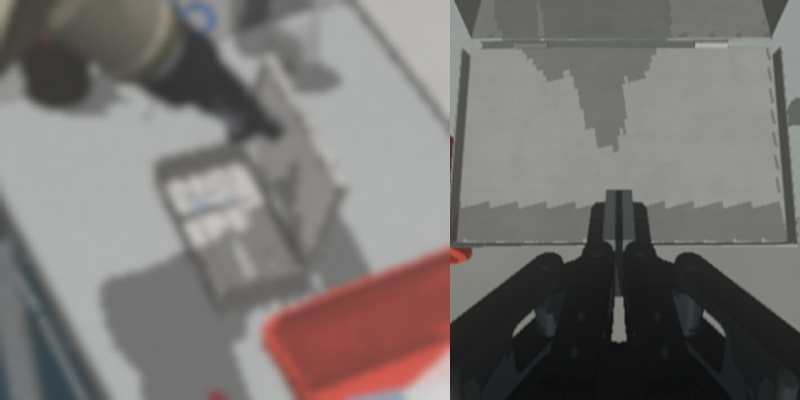

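The lid now leans back on its stop by itself, with the tips clear of it. Next I'll retreat, turn the tool down and look in.

Run:
```python
from h import *
for c in((-20,230),(-10,230)): print(c,*delta(case(c[0],.3,c[1]),Rf(0)))
```

```text
(-20, 230) [  12.848 -127.45    -0.401] [ 0.001 -0.002  0.7  ]
(-10, 230) [  20.497 -121.008   -0.376] [ 0.001 -0.002  0.7  ]
```

Request:
arm_command --pt "-16 -8 0 0 0 0" --pt "-37 -26 0 0 0 0" --pt "-58 -43 0 0 0 0" --pt "-40 -65 0 0 0 0" --pt "-15 -95 0 0 0 0.15" --pt "6 -120 0 0 0 0.3" --pt "13 -127 0 0 0 0.45" --pt "13 -127 0 0 0 0.6" --pt "13 -127 0 0 0 0.7" --pt "13 -127 0 0 0 0.7" --pt "13 -127 0 0 0 0.7" --gripper 50

```text
t: 12.8
tcp_pos: [513.8, 375.6, 229.6]
ee_rot: [-0.706, 0.707, -0.028, 0.029]
wrist_force: [-0.6, -0.1, 0.2]
width: 49.9
```

Run:
```python
from h import *
R,p,o=tool(); print(p,CR.T@(p-CO),o["joint_positions"],o["wrist_force"],o["width"]); print(R)
wr=get_image("wrist"); cv2.imwrite("pics/w5.png",wr[:,:,::-1]); np.savez("w5.npz",R=R,p=p)
```

```text
[513.843 375.551 229.614] [-21.035   1.375 229.614] [ 0.015  0.561 -1.046  1.391  0.484  1.459  0.476] [-0.644 -0.147  0.227] 49.92075075585453
[[ 0.997  0.002  0.08 ]
 [-0.08  -0.001  0.997]
 [ 0.002 -1.    -0.001]]
```

View pics/w5.png

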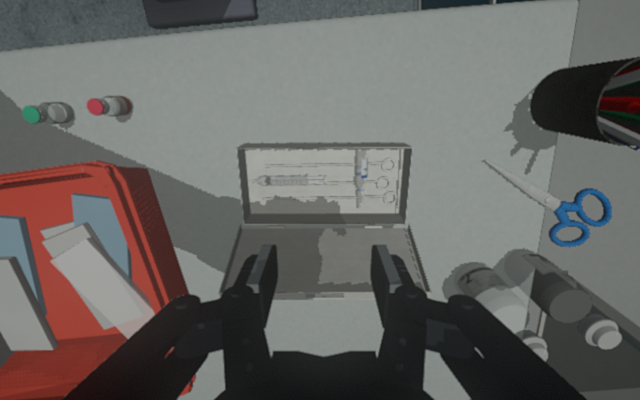

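The open case is seen upside down. The syringe lies at about (290,181), and the ampoule crosses the case at about (361,178). One zoom for the precise position.

Run:
```python
from h import *
im=cv2.imread("pics/w5.png"); cv2.imwrite("pics/w5z.png",cv2.resize(im[138:228,230:415],None,fx=4.3,fy=4.3,interpolation=2))
C=cam("wrist")
for n,q,z in(("amp",(361,178),9),("amp ends",(361,150),9),("",(361,207),9),("case front corners",(238,145),36),("",(411,145),36),("hinge",(240,224),36),("",(407,224),36)): print(n,CR.T@(onz("wrist",q,z,C)-CO))
```

```text
amp [-4.157 48.951  9.   ]
amp ends [-39.682  47.551   9.   ]
 [35.066 50.508  9.   ]
case front corners [-50.257 -94.973  36.   ]
 [-50.125 100.463  36.   ]
hinge [  47.179 -101.669   36.   ]
 [ 47.244 104.667  36.   ]
```

View pics/w5z.png

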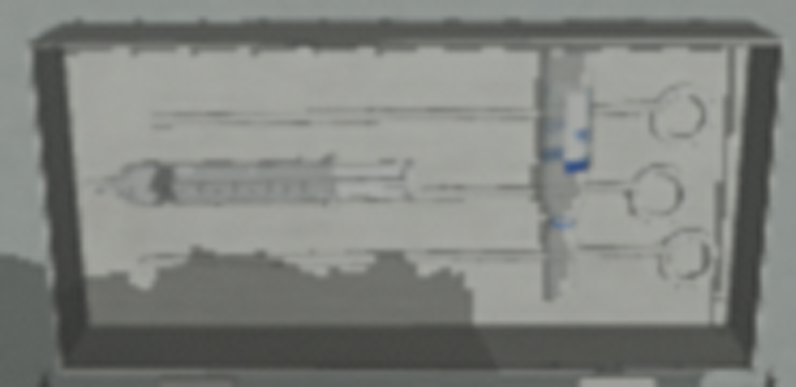

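The zoom shows the ampoule body at zoom x 543–592 and its back end at row 298; the front half carries the label and the syringe lies well clear. So the ampoule centre is at about case (-4, 48.5), and I'll grasp at x -6.

Run:
```python
from h import *
C=cam("wrist")
for q in((361.9,149.6),(359.3,207.3)): print(CR.T@(onz("wrist",q,9,C)-CO))
for z in(80,30,5): print(*delta(case(-6,48.5,z),Rf(0)))
```

```text
[-40.174  48.635   9.   ]
[35.484 48.302  9.   ]
[ 14.762 149.938  47.177] [ 0.001 -0.     0.002]
[ 14.661 199.938  47.202] [ 0.001 -0.     0.002]
[ 14.611 224.937  47.215] [ 0.001 -0.     0.002]
```

Request:
arm_command --pt "15 30 47 0 0 0" --pt "15 70 47 0 0 0" --pt "15 110 47 0 0 0" --pt "15 150 47 0 0 0" --pt "15 175 47 0 0 0" --pt "15 195 47 0 0 0" --pt "15 210 47 0 0 0" --pt "15 218 47 0 0 0" --pt "15 225 47 0 0 0" --pt "15 225 47 0 0 0" --gripper 36 --newtons 20

```text
t: 14.1
tcp_pos: [534.4, 420.2, 4.7]
ee_rot: [-0.706, 0.707, -0.029, 0.029]
wrist_force: [0.4, 0.3, 0.3]
width: 35.9
```

Request:
arm_command --pt "0 0 0 0 0 0" --pt "0 0 0 0 0 0" --pt "0 0 0 0 0 0" --pt "0 0 0 0 0 0" --pt "0 0 0 0 0 0" --pt "0 0 0 0 0 0" --gripper 5

```text
t: 14.85
tcp_pos: [534.5, 420.5, 5.3]
ee_rot: [0.707, -0.706, 0.029, -0.03]
wrist_force: [0.2, -0.1, 6.3]
width: 13.3
```

Request:
arm_command --pt "0 -5 0 0 0 0" --pt "0 -12 0 0 0 0" --pt "0 -22 0 0 0 0" --pt "0 -35 0 0 0 0" --pt "0 -50 0 0 0 0" --pt "0 -50 0 0 0 0"

```text
t: 15.6
tcp_pos: [534.9, 420.9, 56.7]
ee_rot: [0.707, -0.706, 0.029, -0.03]
wrist_force: [-0.2, -0.4, -0.7]
width: 13.3
```

Run:
```python
from h import *
R,p,o=tool(); print(p,CR.T@(p-CO),o["joint_positions"],o["wrist_force"],o["width"])
wr=get_image("wrist"); a=get_image("top"); np.savez("w6.npz",R=R,p=p)
# dish from top
g=cv2.cvtColor(a,cv2.COLOR_RGB2GRAY); cv2.imwrite("pics/top6.png",a[:,:,::-1])
cv2.imwrite("pics/m6.png",np.hstack([wr[100:340,180:470,::-1].repeat(2,0).repeat(2,1)[:480,:400+180],]))
t=cv2.resize(a[165:220,390:490,::-1],(400,220),interpolation=2)
w=cv2.resize(wr[140:400,160:490,::-1],(400,315),interpolation=2)
cv2.imwrite("pics/m6.png",np.vstack([t,w]))
```

```text
[534.926 420.923  56.686] [-3.645 48.286 56.686] [-0.121  0.786 -0.927  1.443  0.644  1.231  0.367] [-0.157 -0.431 -0.684] 13.346761608545966
```

View pics/m6.png

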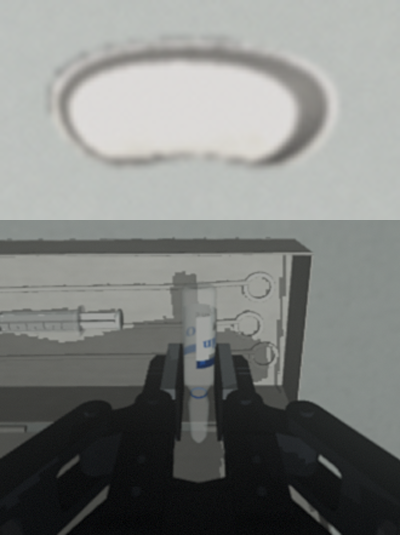

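The ampoule is held straight across its middle, and the top view shows the dish outline at crop x 50–338, rows 38–165, with the concave side towards the robot. I've now used all 12 views, so from here I'll check by numbers.

```bash
cat >> h.py <<'E'
def Rd(yaw=0):  # tool down, jaws along dish x
    return Ro.from_euler("z",yaw).as_matrix()@np.array([[0,0,1],[-1,0,0],[0,-1,0.]])
E
python3 - <<'E'
from h import *
im=cv2.imread("pics/top6.png")
for q in((402.5,189),(474.5,189),(438,174.5),(437.5,204.5),(417,206),(456,206)): print(q,onz("top",q,36))
g=cv2.cvtColor(im,cv2.COLOR_BGR2GRAY).astype(int)
print("col437",list(enumerate(g[170:212,437],170)))
for P in((535,420,200),(515,0,215),(505,-370,215)): print(*delta(P,Rd(0)))
E
```

```text
(402.5, 189) [ 518.94  -272.653   36.   ]
(474.5, 189) [ 521.733 -483.603   36.   ]
(438, 174.5) [ 562.938 -376.801   36.   ]
(437.5, 204.5) [ 474.96  -374.575   36.   ]
(417, 206) [ 469.831 -314.76    36.   ]
(456, 206) [ 471.268 -428.627   36.   ]
col437 [(170, np.int64(189)), (171, np.int64(187)), (172, np.int64(189)), (173, np.int64(182)), (174, np.int64(175)), (175, np.int64(177)), (176, np.int64(162)), (177, np.int64(135)), (178, np.int64(124)), (179, np.int64(140)), (180, np.int64(177)), (181, np.int64(208)), (182, np.int64(217)), (183, np.int64(218)), (184, np.int64(218)), (185, np.int64(218)), (186, np.int64(218)), (187, np.int64(217)), (188, np.int64(218)), (189, np.int64(217)), (190, np.int64(218)), (191, np.int64(217)), (192, np.int64(218)), (193, np.int64(218)), (194, np.int64(218)), (195, np.int64(218)), (196, np.int64(218)), (197, np.int64(218)), (198, np.int64(218)), (199, np.int64(217)), (200, np.int64(217)), (201, np.int64(214)), (202, np.int64(203)), (203, np.int64(182)), (204, np.int64(177)), (205, np.int64(185)), (206, np.int64(188)), (207, np.int64(190)), (208, np.int64(189)), (209, np.int64(190)), (210, np.int64(190)), (211, np.int64(190))]
[   0.676 -145.156   -0.079] [-0.     1.488  0.   ]
[  15.506 -160.108 -420.295] [-0.     1.488  0.   ]
[  36.159 -160.064 -789.854] [-0.     1.488  0.   ]
```

Request:
arm_command --pt "0 -25 0 0 0 0" --pt "0 -60 0 0 0 0" --pt "1 -105 0 0 0 0" --pt "1 -145 0 0 0 0" --pt "3 -155 -25 0 0 0" --pt "5 -160 -70 0 0.1 0" --pt "7 -160 -120 0 0.2 0" --pt "9 -160 -170 0 0.3 0" --pt "11 -160 -220 0 0.4 0" --pt "13 -160 -270 0 0.5 0" --pt "14 -160 -320 0 0.6 0" --pt "15 -160 -370 0 0.7 0" --pt "16 -160 -420 0 0.8 0" --pt "19 -160 -470 0 0.9 0" --pt "22 -160 -520 0 1.0 0" --pt "25 -160 -570 0 1.1 0" --pt "28 -160 -620 0 1.2 0" --pt "31 -160 -670 0 1.3 0" --pt "33 -160 -720 0 1.4 0" --pt "36 -160 -750 0 1.49 0"

```text
t: 18.2
tcp_pos: [507.6, -332.7, 215.9]
ee_rot: [-0.498, 0.498, -0.501, 0.502]
wrist_force: [-0.3, -0.0, -0.4]
width: 13.4
```

Run:
```python
from h import *
R,p,o=tool(); print(p,o["joint_positions"],o["wrist_force"],o["width"]);print(R)
for q,z in(((437,202.5),5),((437,180.5),5)): print(onz("top",q,z))
P=(512.5,-378,100); print(*delta(P,Rd(0)))
```

```text
[ 507.57  -332.67   215.943] [ 0.997  0.366 -0.627  1.508  0.218  1.337  0.344] [-0.346 -0.021 -0.376] 13.428275344367785
[[-0.007  0.001  1.   ]
 [-1.    -0.001 -0.007]
 [ 0.001 -1.     0.001]]
[ 483.349 -380.87     5.   ]
[ 549.243 -381.425    5.   ]
[ 45.21  115.979   5.187] [-0.001 -0.007  0.001]
```

Run:
```python
from h import *
C=cam("wrist"); w=get_image("wrist"); g=cv2.GaussianBlur(cv2.cvtColor(w,cv2.COLOR_RGB2GRAY),(3,3),0)
for y in (-290,-300,-320,-440,-470):
    print(y,[(x,int(g[int(v),int(u)])) for x in range(450,590,5) for u,v in [pix("wrist",(x,y,36),C)] if 0<=u<640 and 0<=v<400])
hits=[(u,v) for u,v in [(u,v) for u in range(0,640,2) for v in range(0,400,2)] if 0]
for x in(500,516): print(x,[(y,int(g[int(v),int(u)])) for y in range(-500,-250,6) for u,v in [pix("wrist",(x,y,36),C)] if 0<=u<640 and 0<=v<400])
```

```text
-290 [(450, 149), (455, 150), (460, 148), (465, 147), (470, 149), (475, 147), (480, 151), (485, 166), (490, 87), (495, 86), (500, 115), (505, 169), (510, 172), (515, 172), (520, 171), (525, 143), (530, 105), (535, 104), (540, 143), (545, 160), (550, 148), (555, 148), (560, 148), (565, 149), (570, 149), (575, 148), (580, 148), (585, 149)]
-300 [(450, 141), (455, 149), (460, 149), (465, 149), (470, 148), (475, 155), (480, 102), (485, 81), (490, 161), (495, 172), (500, 172), (505, 172), (510, 172), (515, 172), (520, 172), (525, 172), (530, 172), (535, 135), (540, 105), (545, 115), (550, 146), (555, 147), (560, 149), (565, 149), (570, 148), (575, 149), (580, 148), (585, 148)]
-320 [(450, 102), (455, 103), (460, 102), (465, 102), (470, 106), (475, 74), (480, 111), (485, 121), (490, 122), (495, 122), (500, 124), (505, 130), (510, 170), (515, 172), (520, 172), (525, 172), (530, 172), (535, 172), (540, 173), (545, 112), (550, 100), (555, 164), (560, 134), (565, 148), (570, 148), (575, 148), (580, 148), (585, 147)]
-440 [(450, 147), (455, 145), (460, 47), (465, 45), (470, 45), (475, 68), (480
[... 967 characters left out ...]
-320, 124), (-314, 172), (-308, 172), (-302, 172), (-296, 172), (-290, 115), (-284, 87), (-278, 170), (-272, 148), (-266, 148), (-260, 149), (-254, 148)]
516 [(-500, 146), (-494, 148), (-488, 145), (-482, 140), (-476, 120), (-470, 128), (-464, 141), (-458, 142), (-452, 144), (-446, 114), (-440, 54), (-434, 113), (-428, 123), (-422, 100), (-416, 92), (-410, 124), (-404, 123), (-398, 153), (-392, 170), (-386, 134), (-380, 145), (-374, 145), (-368, 145), (-362, 139), (-356, 114), (-350, 123), (-344, 122), (-338, 121), (-332, 122), (-326, 122), (-320, 172), (-314, 171), (-308, 172), (-302, 172), (-296, 172), (-290, 172), (-284, 98), (-278, 99), (-272, 169), (-266, 148), (-260, 148), (-254, 148)]
```

The wrist profiles agree with the top view: near end at y -274, rim mid-line x 512–516. Lowering in stages.

Request:
arm_command --pt "20 40 5 0 0 0" --pt "45 80 5 0 0 0" --pt "45 115 5 0 0 0" --pt "45 145 5 0 0 0" --pt "45 165 5 0 0 0" --pt "45 178 5 0 0 0" --pt "45 186 5 0 0 0" --pt "45 186 5 0 0 0"

```text
t: 19.25
tcp_pos: [513.2, -375.3, 29.0]
ee_rot: [-0.5, 0.5, -0.5, 0.501]
wrist_force: [0.3, 0.1, -0.1]
width: 13.4
```

Request:
arm_command --pt "0 5 0 0 0 0" --pt "0 9 0 0 0 0" --pt "0 12 0 0 0 0" --pt "0 15 0 0 0 0" --pt "0 17 0 0 0 0" --pt "0 17 0 0 0 0"

```text
t: 20.0
tcp_pos: [513.0, -375.2, 11.7]
ee_rot: [0.499, -0.5, 0.501, -0.5]
wrist_force: [-0.3, 1.1, 0.8]
width: 13.5
```

Request:
arm_command --pt "0 1 0 0 0 0" --pt "0 2 0 0 0 0" --pt "0 2 0 0 0 0"

```text
t: 20.38
tcp_pos: [513.0, -375.2, 9.8]
ee_rot: [-0.499, 0.5, -0.5, 0.501]
wrist_force: [-0.5, 0.6, -0.7]
width: 13.3
```

Request:
arm_command --pt "0 0 0 0 0 0" --pt "0 0 0 0 0 0" --pt "0 0 0 0 0 0" --pt "0 0 0 0 0 0" --gripper 21

```text
t: 20.88
tcp_pos: [513.1, -375.2, 9.9]
ee_rot: [-0.499, 0.5, -0.5, 0.501]
wrist_force: [0.4, 0.0, 0.4]
width: 20.7
```

Request:
arm_command --pt "0 -3 0 0 0 0" --pt "0 -8 0 0 0 0" --pt "0 -15 0 0 0 0" --pt "0 -30 0 0 0 0" --pt "0 -60 0 0 0 0" --pt "0 -110 0 0 0 0" --pt "0 -170 0 0 0 0" --pt "0 -200 0 0 0 0" --pt "0 -200 0 0 0 0" --pt "0 -200 0 0 0 0"

```text
t: 22.12
tcp_pos: [512.7, -375.1, 209.6]
ee_rot: [0.499, -0.5, 0.501, -0.5]
wrist_force: [1.0, 0.3, 0.2]
width: 21.1
```

Run:
```python
from h import *
R,p,o=tool(); print(p,o["wrist_force"],o["width"],o["t"])
C=cam("wrist"); w=get_image("wrist"); t=get_image("top"); s=get_image("scene")
cv2.imwrite("pics/w9.png",w[:,:,::-1])
h=cv2.cvtColor(w,cv2.COLOR_RGB2HSV)
m=((h[...,0]>95)&(h[...,0]<130)&(h[...,1]>70)).astype(np.uint8)
n,l,st,ce=cv2.connectedComponentsWithStats(m)
for i in range(1,n):
    if st[i,4]>3:
        q=onz("wrist",ce[i],14,C); print("blue",ce[i],st[i,4],q)
# local change in dish floor along y at several x (z=9)
g=cv2.cvtColor(w,cv2.COLOR_RGB2GRAY)
for y in(-345,-355,-365,-385): print(y,[(x,int(g[int(v),int(u)])) for x in range(470,560,4) for u,v in [pix("wrist",(x,y,12),C)] if 0<=u<640 and 0<=v<400])
# compare top with start: case/dish/vials
a=cv2.imread("pics/top0.png")[:,:,::-1].astype(int); d=np.abs(a-t).max(2)
for nm,(x0,y0,x1,y1) in dict(vials=(250,205,300,232),syr=(315,205,382,235),dish=(398,170,480,212)).items(): print(nm,d[y0:y1,x0:x1].max(),(d[y0:y1,x0:x1]>30).sum())
```

```text
[ 512.735 -375.061  209.597] [0.958 0.325 0.214] 21.148230199387765 22.125
blue [325.583 166.667] 12 [ 515.39  -369.853   14.   ]
blue [433.727 386.773] 22 [ 682.687 -718.206   14.   ]
-345 [(470, 122), (474, 77), (478, 105), (482, 167), (486, 167), (490, 171), (494, 174), (498, 173), (502, 174), (506, 168), (510, 148), (514, 148), (518, 143), (522, 164), (526, 174), (530, 173), (534, 173), (538, 173), (542, 174), (546, 174), (550, 135), (554, 106), (558, 103)]
-355 [(470, 105), (474, 86), (478, 86), (482, 117), (486, 121), (490, 123), (494, 124), (498, 170), (502, 169), (506, 160), (510, 146), (514, 175), (518, 157), (522, 164), (526, 174), (530, 173), (534, 174), (538, 174), (542, 173), (546, 173), (550, 154), (554, 107), (558, 105)]
-365 [(470, 103), (474, 100), (478, 76), (482, 94), (486, 119), (490, 120), (494, 123), (498, 124), (502, 126), (506, 125), (510, 142), (514, 131), (518, 146), (522, 139), (526, 148), (530, 174), (534, 174), (538, 173), (542, 173), (546, 174), (550, 158), (554, 106), (558, 103)]
-385 [(470, 102), (474, 107), (478, 73), (482, 97), (486, 118), (490, 119), (494, 122), (498, 122), (502, 124), (506, 124), (510, 144), (514, 149), (518, 137), (522, 126), (526, 127), (530, 125), (534, 124), (538, 124), (542, 123), (546, 123), (550, 117), (554, 82), (558, 81)]
vials 8 0
syr 8 0
dish 199 1988
```

The ampoule is in the dish at about (514,-370), with vials and long syringe unchanged. One last numeric check of case, lid and syringe from the top camera, then hand in.

Run:
```python
from h import *
t=get_image("top"); g=cv2.cvtColor(t,cv2.COLOR_RGB2GRAY); cv2.imwrite("pics/top9.png",t[:,:,::-1])
print("lid edge rows: upright",pix("top",case(52,0,140)),"open",pix("top",case(77,0,139)),"tray front",pix("top",case(-48,0,36)))
for y in(-40,40):
    u=int(round(pix("top",case(-48,y,36))[0])); print(u,[(v,int(g[v,u])) for v in range(138,208,2)])
R,p,o=tool(); print(o["t"],o["wrist_force"]); robot.job_done()
```

```text
lid edge rows: upright [173.619 157.364] open [174.82  148.434] tray front [180.217 197.154]
194 [(138, 190), (140, 191), (142, 190), (144, 187), (146, 150), (148, 168), (150, 190), (152, 156), (154, 133), (156, 133), (158, 134), (160, 132), (162, 133), (164, 137), (166, 121), (168, 180), (170, 217), (172, 217), (174, 211), (176, 214), (178, 217), (180, 206), (182, 170), (184, 183), (186, 205), (188, 208), (190, 179), (192, 215), (194, 217), (196, 208), (198, 152), (200, 177), (202, 194), (204, 194), (206, 194)]
167 [(138, 191), (140, 190), (142, 183), (144, 141), (146, 173), (148, 182), (150, 142), (152, 132), (154, 133), (156, 133), (158, 131), (160, 131), (162, 151), (164, 130), (166, 184), (168, 218), (170, 217), (172, 216), (174, 217), (176, 216), (178, 214), (180, 199), (182, 216), (184, 217), (186, 213), (188, 194), (190, 216), (192, 217), (194, 177), (196, 135), (198, 187), (200, 194), (202, 192), (204, 192), (206, 193)]
22.325 [-0.681  0.334 -0.401]
the job is handed in; nothing more can be done
```

I opened the case, laid the ampoule in the kidney dish and handed the job in at about 22.3 s of the 67 s allowed; no verdict was reported. I lifted the lid by its lip with closed, tilted fingertips and followed its arc until it fell back onto its stop. I then gripped the ampoule across its middle at 20 N. I lowered it into the dish, let go with only a few millimetres left to fall, and raised the arm clear.

Last checks:
- **Lid:** its edge shows at top-camera rows 146–149. I expected about 148 fully open and 157 only upright, so it is standing open.
- **Case:** its front edge is about where it was found, at rows 194–198 against a predicted 197.
- **Ampoule:** seen in the dish at about (514, -370), close to the dish's centre at about (516, -378).
- **Bystanders:** the two vials and the long syringe show no pixel change from the start.

Not fully checked:
- **Dish:** the arm hid it from the top camera at the end. Wrist-camera edge profiles put its walls where they were before, so it does not appear to have moved.
- **Small syringe:** last seen in the case after I had lifted the ampoule, and I did not check it again after that.
- **Case position:** two measurements of it disagreed by about 3 mm, which was within the margins.
- **Grip:** the closed width read 13.3 mm on a 15 mm ampoule, but the hold did not slip.

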